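Switch on the panel tester's guarded supply toggle

TASK

Switch on the test supply on the panel-wiring bench: on the grey switch box with the round meter, lift the black hinged safety cover, flip the toggle beneath it fully over to its other side, then close the cover again. Leave the cover of the look-alike box with the eight sockets shut.

Things in the scene. Friction and masses are not known exactly. Their poses are not given: they have to be found in the camera images.
- supply: Grey test-supply box fixed to the bench, 160 (x) x 150 (y) x 55 mm high, plus a low steel foot at front and back. Origin: centre of its underside; x to its back, y to the left seen from its front, z up; its front roughly faces the robot. On top: a round meter, 50 mm across, 12 mm high, at y = +42; the black cover over a steel toggle at y = -30. All lengths below are mm in this frame.
- supply_cover (a joint): Black hood, 85 x 60 x 46 mm. Hinge along y at x 42, z 56 (rear foot). A front tab, 14 wide (y), 10 thick, spans x -43 to -76 at z 96, y -30 when shut: pinch it across its width from above. 0 = shut, grows as the front swings up and back, stop 1.92 rad; starts at 0 to 0.08. Stiff hinge (0.07 N m): stays at any angle, no spring or latch. Shuts freely over the toggle either way.
- supply_toggle (a joint): Steel bat under the hood, 13 mm across at the tip, 42 mm long from its pivot at x -4, y -30, z 57. Swings sideways in the y-z plane: 0 = off, leaning 0.45 rad to -y (away from the meter); 0.9 = on, leaning 0.45 rad to +y (towards the meter). Starts within 0.08 rad of off, needs about 1.5 N at the tip, stays where it is left (no snap).
- other_cover (a joint): The same cover on a look-alike box, which has eight small black sockets in two rows in place of the round meter and stands on the bench beside the supply box, on its left or right, 0.3 to 0.55 m away centre to centre. 0 = shut. It is to stay shut.

How it is judged:
On the way, in this order (a step that is already met when the one before it is completed fails the run):
1. the supply box's cover has been lifted well open (beyond 1.0 rad) (value of joint supply_cover above 1 rad), for 0.1 s.
2. the toggle has been flipped over (beyond 0.7 rad of its 0.9) with the cover open (value of joint supply_toggle above 0.7 rad and value of joint supply_cover above 0.6 rad), for 0.1 s.
3. the cover has been closed again (below 0.18 rad) (value of joint supply_cover below 0.18 rad), for 0.1 s.
At the end, for the whole second after the job is handed in: The supply box's toggle is over to the on side (joint above 0.7 of 0.9 rad), its cover is shut (within 0.18 rad, about 10 degrees), and the look-alike box's cover is shut (within 0.18 rad) (value of joint each of supply_cover, other_cover below 0.18 rad and value of joint supply_toggle above 0.7 rad); the robot touches nothing.
It fails at once if the cover of the look-alike box is lifted (beyond 0.25 rad) (value of joint other_cover above 0.25 rad).
It also fails if it takes over 64 s, if anything falls off the work surface, if the arm or the gripper's body presses on something with over 40 N, if the wrist force passes 120 N, or if a joint passes its speed limit or range.

ROBOT

A 7-joint arm with a two-finger parallel gripper is mounted at the origin on the work surface. World frame = base frame: x ahead of the robot, y to its left, z up, the work surface at z = 0. Lengths are in m, angles in rad, forces in N, time in s.
With the tool pointing down it reaches from about 0.425 to 0.925 m from the base axis. Payload 6.8 kg.
Tool frame: the origin (TCP) lies midway between the tips of the shut fingers; the grasp point (between the pads) lies 19 mm behind it; z points along the fingers, y is the line along which they close (so a half turn about z gives the same grasp; the last joint's range is limited). The gripper opens to 85 mm and grips with 20 to 120 N. Pads are 22 mm wide; open, the fingers measure 114 mm over their backs; the gripper's body (76 mm by 85 mm) begins 54 mm behind the grasp point. The pads swing forward as they close: fully open they stand 13 mm farther back than shut.
Start: joints at [-1.322, 0.477, 0.022, 1.555, -0.011, 1.109, -0.083], TCP at [0.236, 0.633, 0.231] pointing down, gripper open.
Joint ranges: [-2.96, 2.96], [-0.34, 2.1], [-1.41, 1.46], [0.24, 2.44], [-1.37, 4.51], [0.17, 1.92], [-2.96, 2.96]. Speed limits (rad/s): [2.39, 2.39, 3.14, 3.14, 3.14, 3.14, 3.14].

INTERFACE

Orientations are given as a rotation vector (axis times angle).
In Python, from bench import status, vision, r gives the robot as it stands. The module is installed in compiled form; this text tells all that it offers.
- The arm moves only by the shell command python3 -m handwheel 'ROWS' [OPENING] [FORCE]. ROWS is JSON, a list of rows, each an object with "dp": the shift along the tool's x, y, z in m, a list of three; "delta_rot": the turn, a rotation vector about the tool's x, y, z in rad, a list of three. In form: [{"dp": [x, y, z], "delta_rot": [rx, ry, rz]}, ...]. A call has 1 to 12 rows; each row is the pose to reach, as a shift and turn from the pose commanded when the call began, along the tool's axes at that moment; what a row does not reach only later rows make up. A row lasts 1/8 s, in which the tool goes at most 62.5 mm and 10.7 degrees, less where a joint would pass 70% of its speed; a pose out of reach is approached as far as the arm can. A call with a gripper value outside its range is refused whole. OPENING is the opening, from 0 (shut) to 1 (fully open), set as the call begins (- or left out, the last holds). The fingers move at their own pace and stop on an object; FORCE is the grip in N (left out, the last holds). Time passes only in rows, so rows that repeat a pose let the fingers close. It gives the time, the measured TCP pose, the force, the opening and the grip force at its end, in the units of the state.
- status.get_obs(): the state, without advancing time (a new reading comes with each control period).
- vision.grab_frame(name): name is "side" or "top"; returns a dict with "img" (480x640x3 uint8, blue, green, red), "fovy" (degrees; the focal length in pixels is half the picture's height over the tangent of half this angle, whatever the lens; pixels are square), "cx", "cy" (the principal point, pixels), "world_from_camera" (4x4, takes a point from camera to world coordinates). Camera axes: x right, y up, looking along -z (the intrinsics and any distortion apply to the point x, -y, -z); pixel columns grow to the right and rows downward; lengths in m; the calibration is good to about 2 mm. A picture is of the moment at which its call begins. There is no depth.
- r.hand_in(): hands the job in; it is judged then, once.
The state is a dict: "clock": time; "joints": joint angles; "qvel": joint speeds; "tau": joint torques, N m; "tcp_pos": TCP position; "orientation": TCP orientation; "contact_force": force on the tool from outside, world axes, zero at the start; "moment": the same for the moment, N m; "grip_width": finger opening in m; "gripper_force": force on a finger pad.
Only numpy, scipy, OpenCV 4.12 (cv2) and the standard library are available. Lean on these libraries where they do the work, as an engineer would, in place of code of your own. Each camera call takes 0.05 s, during which the arm holds its last target. There are 200 camera calls.

## Working session

There is one attempt and no reset: what is moved stays moved. The work goes in short steps, Python scripts to look and compute and a shell command to move; the robot and the scene stay as the last step left them, time stands still between calls to the robot, and variables do not carry over. Pictures are saved under pics/ and viewed, at most 10 in all, crops included, and the job is handed in when it is done.

```bash
mkdir -p pics; python3 - <<'E'
from bench import status, vision, r
import cv2,numpy as np
o=status.get_obs(); print({k:np.round(v,3).tolist() for k,v in o.items()})
for n in("top","side"):
    f=vision.grab_frame(n); cv2.imwrite(f"pics/{n}0.png",f["img"]); print(n,{k:np.round(v,4).tolist() if not isinstance(v,str) else v for k,v in f.items() if k!="img"})
E
```

```text
{'clock': 0.0, 'joints': [-1.322, 0.478, 0.022, 1.556, -0.011, 1.109, -0.083], 'qvel': [-0.002, -0.0, 0.0, 0.0, 0.001, 0.0, 0.0], 'tau': [0.001, -59.646, 1.609, -28.119, 0.013, 0.01, -0.0], 'tcp_pos': [0.236, 0.632, 0.23], 'orientation': [-0.557, -3.092, 0.003], 'contact_force': [0.232, -0.206, 0.276], 'moment': [0.0, -0.024, 0.007], 'gripper_force': 0.0, 'grip_width': 0.086}
top {'fovy': 45.322, 'cx': 320.9794, 'cy': 236.1305, 'world_from_camera': [[-0.0264, 0.9845, -0.1732, 0.4397], [-0.9997, -0.0259, 0.0051, -0.0157], [0.0005, 0.1733, 0.9849, 0.9466], [0.0, 0.0, 0.0, 1.0]]}
side {'fovy': 43.6549, 'cx': 319.2944, 'cy': 243.8632, 'world_from_camera': [[-0.692, 0.3929, -0.6056, -0.0737], [-0.7218, -0.3647, 0.5882, 0.5976], [0.0102, 0.8442, 0.536, 0.638], [0.0, 0.0, 0.0, 1.0]]}
```

View pics/top0.png

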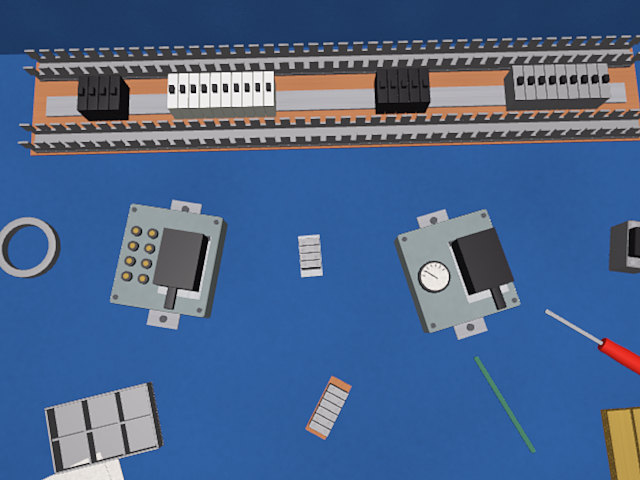

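View pics/side0.png

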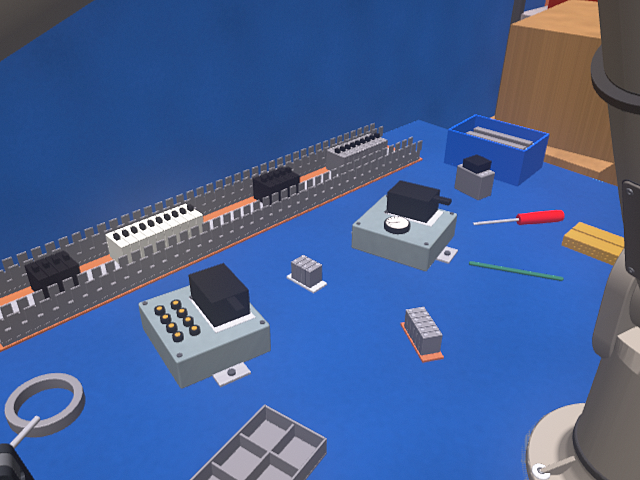

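The top view shows the meter box at around (458,271) px with its tab near (500,298), and the eight-socket box at around (168,260). In the side view the supply is at around (405,225). I'll zoom in on it next.

```bash
python3 - <<'E'
import cv2
a=cv2.imread("pics/top0.png")[195:345,385:535]; b=cv2.imread("pics/side0.png")[165:285,340:470]
a=cv2.resize(a,(600,600),interpolation=cv2.INTER_CUBIC)
cv2.imwrite("pics/tz.png",a)
cv2.imwrite("pics/sz.png",cv2.resize(b,(650,600),interpolation=cv2.INTER_CUBIC))
E
```

```text
(no output)
```

View pics/tz.png

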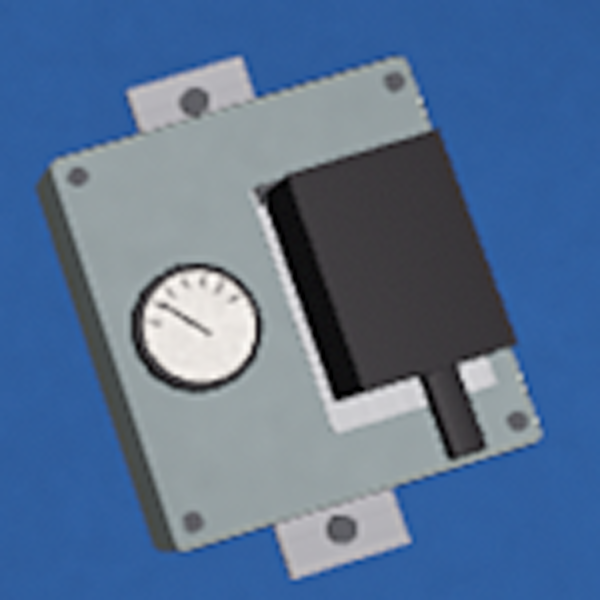

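View pics/sz.png

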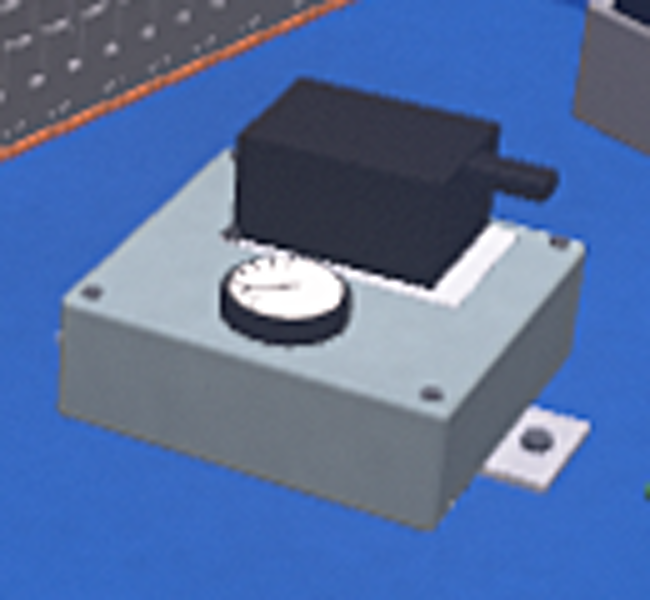

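The top crop shows box corners at (52,163), (408,55), (543,438) and (180,550), with the tab end at (450,460)–(485,447). The side crop shows corners at (443,415), (65,300), (585,243), (432,530) and (62,410). Next I'll fit the pose to these.

```bash
cat >h.py <<'E'
import numpy as np
from scipy.spatial.transform import Rotation as R
def proj(cam,P):
    T=np.array(cam["world_from_camera"]);f=240/np.tan(np.radians(cam["fovy"])/2)
    p=(np.asarray(P)-T[:3,3])@T[:3,:3]
    return np.c_[cam["cx"]-f*p[:,0]/p[:,2],cam["cy"]+f*p[:,1]/p[:,2]]
def w(pose,L): # box mm -> world
    x,y,a=pose; L=np.atleast_2d(L)/1000.
    return L@R.from_euler('z',a).as_matrix().T+[x,y,0]
def hinge(L,th): # rotate about hinge, front going up/back
    L=np.atleast_2d(L).astype(float); h=np.array([42,0,56.])
    return (L-h)@R.from_euler('y',th).as_matrix().T+h
E
python3 - <<'E'
from h import *; from bench import vision,status
from scipy.optimize import least_squares
ct,cs=vision.grab_frame("top"),vision.grab_frame("side")
B=[[80,75,55],[80,-75,55],[-80,-75,55],[-80,75,55]]
ut=np.array([[52,163],[408,55],[543,438],[180,550]])/4+[385,195]
S=[[-80,75,55],[80,75,55],[-80,-75,55],[-80,75,0],[80,75,0]]
us=np.array([[443,415],[65,300],[585,243],[432,530],[62,410]])/5+[340,165]
tab=[[-76,-23,101],[-76,-37,101]];ub=np.array([[450,460],[485,447]])/4+[385,195]
def res(p,full=0):
    a=[proj(ct,w(p[:3],B))-ut,proj(cs,w(p[:3],S))-us,proj(ct,w(p[:3],hinge(tab,p[3])))-ub]
    return np.concatenate(a).ravel()
s=least_squares(res,[.5,-.2,0.2,0.03]);print(s.x,res(s.x).reshape(-1,2).round(1).tolist())
p=s.x[:3];print(w(p,[[-60,-30,96],[-4,-30,57],[42,-30,56],[0,42,67]]).round(4))
print(R.from_rotvec(status.get_obs()["orientation"]).as_matrix().round(3))
E
```

```text
[ 0.53817263 -0.23286662  0.26407176  0.02642474] [[-1.3, -1.1], [-0.5, -0.8], [0.5, 0.5], [-1.0, 0.8], [1.3, -1.0], [-1.0, -1.8], [1.8, -1.2], [0.3, 0.9], [-1.5, 0.2], [0.4, -0.0], [0.8, 0.5]]
[[ 0.4881 -0.2775  0.096 ]
 [ 0.5421 -0.2629  0.057 ]
 [ 0.5865 -0.2509  0.056 ]
 [ 0.5272 -0.1923  0.067 ]]
[[-0.937  0.349 -0.   ]
 [ 0.349  0.937 -0.001]
 [-0.    -0.001 -1.   ]]
```

Fit residuals are at most 2 px (about 2–3 mm), the yaw is 0.264 rad, and the reach works. I'll go round through a waypoint at about (0.55, 0.2), turning the tool until its x axis matches box x (a total turn of +2.52 about tool z).

```bash
cat >>h.py <<'E'
POSE=(0.5382,-0.2329,0.2641)
def where(o=None):
    from bench import status
    o=o or status.get_obs(); M=R.from_euler('z',POSE[2]).as_matrix()
    b=M.T@(np.array(o["tcp_pos"])-[POSE[0],POSE[1],0])*1000
    T=R.from_rotvec(o["orientation"]).as_matrix()
    des=M@np.diag([1.,-1,-1])
    print("t",round(o["clock"],2),"tcp box mm",b.round(1),"rot to aligned (tool)",R.from_matrix(T.T@des).as_rotvec().round(3),"F",np.round(o["contact_force"],1),"w",round(o["grip_width"],4),"gf",round(o["gripper_force"],1),"j7",np.round(o["joints"][6],2))
    return T,b
E
python3 -m handwheel '[{"dp":[-0.445,-0.296,-0.02],"delta_rot":[0,0,1.4]},{"dp":[-0.445,-0.296,-0.02],"delta_rot":[0,0,1.4]},{"dp":[-0.445,-0.296,-0.02],"delta_rot":[0,0,1.4]},{"dp":[-0.445,-0.296,-0.02],"delta_rot":[0,0,1.4]},{"dp":[-0.445,-0.296,-0.02],"delta_rot":[0,0,1.4]},{"dp":[-0.445,-0.296,-0.02],"delta_rot":[0,0,1.4]},{"dp":[-0.445,-0.296,-0.02],"delta_rot":[0,0,1.4]},{"dp":[-0.445,-0.296,-0.02],"delta_rot":[0,0,1.4]},{"dp":[-0.445,-0.296,-0.02],"delta_rot":[0,0,1.4]},{"dp":[-0.445,-0.296,-0.02],"delta_rot":[0,0,1.4]},{"dp":[-0.445,-0.296,-0.02],"delta_rot":[0,0,1.4]},{"dp":[-0.445,-0.296,-0.02],"delta_rot":[0,0,1.4]}]' 0.6 25
python3 - <<'E'
from h import *
T,b=where()
print("to above tab, tool dp", (T.T@(w(POSE,[-66,-30,200])[0]-w(POSE,b)[0])).round(3))
E
```

```text
clock: 1.7
tcp_pos: [0.5485, 0.2014, 0.2511]
orientation: [-2.415, -2.008, 0.0]
contact_force: [-0.3, -0.2, -0.1]
grip_width: 0.051
gripper_force: 0.0
t 1.7 tcp box mm [123.3 416.5 251.1] rot to aligned (tool) [-1.000e-03  0.000e+00  1.123e+00] F [-0.3 -0.2 -0.1] w 0.051 gf 0.0 j7 -0.48
to above tab, tool dp [-0.484  0.023  0.051]
```

```bash
python3 -m handwheel '[{"dp":[-0.484,0.023,0.03],"delta_rot":[0,0,1.123]},{"dp":[-0.484,0.023,0.03],"delta_rot":[0,0,1.123]},{"dp":[-0.484,0.023,0.03],"delta_rot":[0,0,1.123]},{"dp":[-0.484,0.023,0.03],"delta_rot":[0,0,1.123]},{"dp":[-0.484,0.023,0.03],"delta_rot":[0,0,1.123]},{"dp":[-0.484,0.023,0.03],"delta_rot":[0,0,1.123]},{"dp":[-0.484,0.023,0.03],"delta_rot":[0,0,1.123]},{"dp":[-0.484,0.023,0.03],"delta_rot":[0,0,1.123]},{"dp":[-0.484,0.023,0.051],"delta_rot":[0,0,1.123]},{"dp":[-0.484,0.023,0.051],"delta_rot":[0,0,1.123]},{"dp":[-0.484,0.023,0.051],"delta_rot":[0,0,1.123]}]'
python3 - <<'E'
from h import *
from bench import vision; import cv2
where()
f=vision.grab_frame("side"); p=proj(f,w(POSE,[[-66,-30,96],[-66,-30,200]])); print(p)
cv2.imwrite("pics/s1.png",cv2.resize(f["img"][60:300,300:560],(780,720))[:600])
E
```

```text
clock: 3.08
tcp_pos: [0.4832, -0.279, 0.2006]
orientation: [-3.114, -0.414, -0.0]
contact_force: [-0.6, 0.9, -0.4]
grip_width: 0.0515
gripper_force: 0.0
t 3.08 tcp box mm [-65.1 -30.1 200.6] rot to aligned (tool) [-0. -0.  0.] F [-0.6  0.9 -0.4] w 0.0515 gf 0.0 j7 -0.55
[[446.44349858 201.56293613]
 [453.54711887 151.0028295 ]]
```

View pics/s1.png

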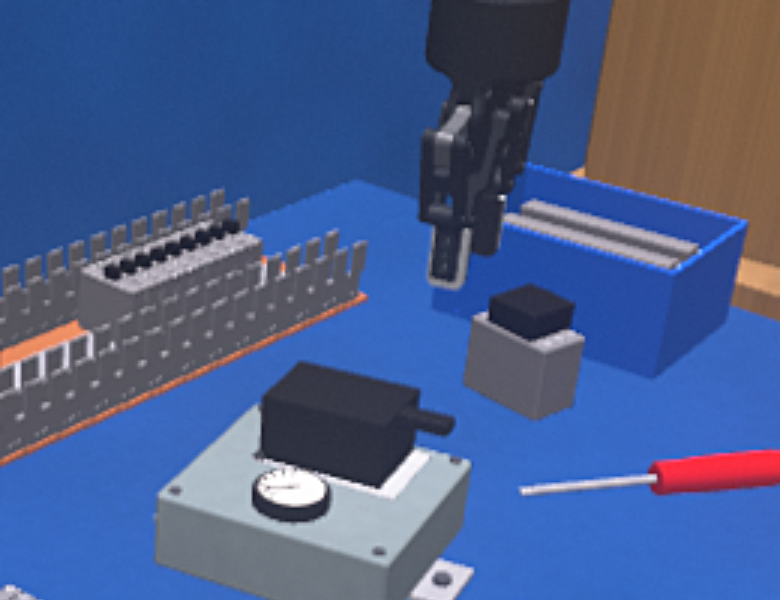

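The gripper is above the tab, at about crop (440,420), and square to it. Next I descend and pinch.

```bash
python3 -m handwheel '[{"dp":[-0.001,0,0.05],"delta_rot":[0,0,0]},{"dp":[-0.001,0,0.09],"delta_rot":[0,0,0]},{"dp":[-0.001,0,0.121],"delta_rot":[0,0,0]},{"dp":[-0.001,0,0.121],"delta_rot":[0,0,0]},{"dp":[-0.001,0,0.121],"delta_rot":[0,0,0]}]'
python3 -m handwheel '[{"dp":[0,0,0],"delta_rot":[0,0,0]},{"dp":[0,0,0],"delta_rot":[0,0,0]},{"dp":[0,0,0],"delta_rot":[0,0,0]},{"dp":[0,0,0],"delta_rot":[0,0,0]},{"dp":[0,0,0],"delta_rot":[0,0,0]},{"dp":[0,0,0],"delta_rot":[0,0,0]}]' 0 25
python3 - <<'E'
from h import *
where()
L=[[-66,0,96]]; p0=hinge(L,.026)
for t in np.arange(.2,1.81,.1):
    d=(hinge(L,t)-p0)[0]; print(round(t,2),(d*[1,1,-1]/1000).round(3))
E
```

```text
clock: 3.75
tcp_pos: [0.4826, -0.2807, 0.0808]
orientation: [3.114, 0.411, 0.003]
contact_force: [-0.1, -0.8, 0.6]
grip_width: 0.051
gripper_force: 0.0
clock: 4.5
tcp_pos: [0.4808, -0.2778, 0.0791]
orientation: [-3.11, -0.412, 0.002]
contact_force: [-2.6, 7.0, 1.5]
grip_width: 0.0136
gripper_force: 28.1
t 4.5 tcp box mm [-67.2 -28.3  79.1] rot to aligned (tool) [-0.005  0.001 -0.001] F [-2.6  7.   1.5] w 0.0136 gf 28.1 j7 -0.41
0.2 [ 0.009  0.    -0.018]
0.3 [ 0.016  0.    -0.027]
0.4 [ 0.023  0.    -0.036]
0.5 [ 0.031  0.    -0.044]
0.6 [ 0.04   0.    -0.051]
0.7 [ 0.05   0.    -0.057]
0.8 [ 0.06   0.    -0.063]
0.9 [ 0.071  0.    -0.067]
1.0 [ 0.082  0.    -0.07 ]
1.1 [ 0.094  0.    -0.072]
1.2 [ 0.105  0.    -0.072]
1.3 [ 0.117  0.    -0.072]
1.4 [ 0.128  0.    -0.07 ]
1.5 [ 0.139  0.    -0.068]
1.6 [ 0.15   0.    -0.064]
1.7 [ 0.161  0.    -0.059]
1.8 [ 0.17   0.    -0.053]
```

The tab is gripped at 13.6 mm. Now I lift along the arc.

```bash
python3 -m handwheel '[{"dp":[0.009,-0.002,-0.018],"delta_rot":[0,0,0]},{"dp":[0.016,-0.002,-0.027],"delta_rot":[0,0,0]},{"dp":[0.023,-0.002,-0.036],"delta_rot":[0,0,0]},{"dp":[0.031,-0.002,-0.044],"delta_rot":[0,0,0]},{"dp":[0.040,-0.002,-0.051],"delta_rot":[0,0,0]},{"dp":[0.050,-0.002,-0.057],"delta_rot":[0,0,0]},{"dp":[0.060,-0.002,-0.063],"delta_rot":[0,0,0]},{"dp":[0.071,-0.002,-0.067],"delta_rot":[0,0,0]},{"dp":[0.082,-0.002,-0.070],"delta_rot":[0,0,0]},{"dp":[0.082,-0.002,-0.070],"delta_rot":[0,0,0]}]'
python3 -c "from h import *;where()"
```

```text
clock: 5.75
tcp_pos: [0.561, -0.2556, 0.1497]
orientation: [-3.112, -0.412, 0.0]
contact_force: [-3.7, 6.0, 3.7]
grip_width: 0.0134
gripper_force: 31.2
t 5.75 tcp box mm [ 16.1 -27.9 149.7] rot to aligned (tool) [-0.002 -0.    -0.001] F [-3.7  6.   3.7] w 0.0134 gf 31.2 j7 -0.57
```

```bash
python3 -m handwheel '[{"dp":[0.012,-0.001,-0.002],"delta_rot":[0,0,0]},{"dp":[0.023,-0.001,-0.002],"delta_rot":[0,0,0]},{"dp":[0.035,-0.001,-0.002],"delta_rot":[0,0,0]},{"dp":[0.046,-0.001,0],"delta_rot":[0,0,0]},{"dp":[0.057,-0.001,0.002],"delta_rot":[0,0,0]},{"dp":[0.068,-0.001,0.006],"delta_rot":[0,0,0]},{"dp":[0.079,-0.001,0.011],"delta_rot":[0,0,0]},{"dp":[0.083,-0.001,0.014],"delta_rot":[0,0,0]},{"dp":[0.083,-0.001,0.014],"delta_rot":[0,0,0]}]'
python3 - <<'E'
from h import *
from bench import vision; import cv2
where()
f=vision.grab_frame("side")
cv2.imwrite("pics/s2.png",cv2.resize(f["img"][60:300,300:560],(650,600)))
E
```

```text
clock: 6.88
tcp_pos: [0.6428, -0.233, 0.1365]
orientation: [-3.113, -0.413, -0.006]
contact_force: [-0.8, 3.8, 5.6]
grip_width: 0.0134
gripper_force: 37.7
t 6.88 tcp box mm [100.9 -27.4 136.5] rot to aligned (tool) [-0.    -0.004 -0.   ] F [-0.8  3.8  5.6] w 0.0134 gf 37.7 j7 -0.64
```

View pics/s2.png

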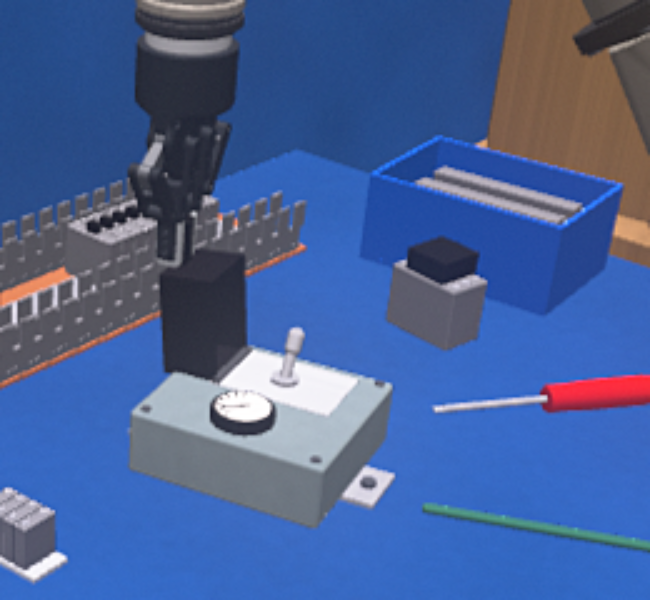

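The cover is open at about 1.75 rad, and the toggle stands clear at crop (293,350), still leaning away from the meter. I release, rise, and move to the toggle's -y side with the fingers shut.

```bash
python3 -m handwheel '[{"dp":[0,0,0],"delta_rot":[0,0,0]},{"dp":[0,0,0],"delta_rot":[0,0,0]},{"dp":[0,0,0],"delta_rot":[0,0,0]},{"dp":[0,0,-0.03],"delta_rot":[0,0,0]},{"dp":[0,0,-0.07],"delta_rot":[0,0,0]},{"dp":[0,0,-0.07],"delta_rot":[0,0,0]}]' 0.45
python3 -c "from h import *;where()"
python3 -m handwheel '[{"dp":[-0.03,0.015,0],"delta_rot":[0,0,0]},{"dp":[-0.07,0.035,0],"delta_rot":[0,0,0]},{"dp":[-0.105,0.053,0],"delta_rot":[0,0,0]},{"dp":[-0.105,0.053,0],"delta_rot":[0,0,0]},{"dp":[-0.105,0.053,0.05],"delta_rot":[0,0,0]},{"dp":[-0.105,0.053,0.09],"delta_rot":[0,0,0]},{"dp":[-0.105,0.053,0.124],"delta_rot":[0,0,0]},{"dp":[-0.105,0.053,0.124],"delta_rot":[0,0,0]},{"dp":[-0.105,0.053,0.124],"delta_rot":[0,0,0]}]' 0
python3 -c "from h import *;where()"
```

```text
clock: 7.68
tcp_pos: [0.6417, -0.2365, 0.2088]
orientation: [3.112, 0.408, 0.009]
contact_force: [0.3, -0.7, -0.6]
grip_width: 0.0383
gripper_force: 0.0
t 7.67 tcp box mm [ 99.  -30.5 208.8] rot to aligned (tool) [ 0.004 -0.005 -0.003] F [ 0.3 -0.7 -0.6] w 0.0383 gf 0.0 j7 -0.68
clock: 8.8
tcp_pos: [0.5531, -0.3135, 0.0822]
orientation: [3.114, 0.41, 0.001]
contact_force: [-0.1, -0.3, 1.3]
grip_width: -0.0002
gripper_force: 0.0
t 8.8 tcp box mm [ -6.6 -81.7  82.2] rot to aligned (tool) [ 0.001 -0.001 -0.002] F [-0.1 -0.3  1.3] w -0.0002 gf 0.0 j7 -0.43
```

```bash
python3 -m handwheel '[{"dp":[0.002,-0.01,0],"delta_rot":[0,0,0]},{"dp":[0.002,-0.018,0],"delta_rot":[0,0,0]},{"dp":[0.002,-0.025,0],"delta_rot":[0,0,0]},{"dp":[0.002,-0.032,0],"delta_rot":[0,0,0]},{"dp":[0.002,-0.039,0],"delta_rot":[0,0,0]},{"dp":[0.002,-0.046,0],"delta_rot":[0,0,0]},{"dp":[0.002,-0.046,0],"delta_rot":[0,0,0]}]'
python3 -c "from h import *;where()"
python3 -m handwheel '[{"dp":[0,-0.002,0],"delta_rot":[0,0,0]},{"dp":[0,-0.004,0],"delta_rot":[0,0,0]},{"dp":[0,-0.004,0],"delta_rot":[0,0,0]}]'
python3 - <<'E'
from h import *
from bench import vision; import cv2
where()
f=vision.grab_frame("side")
cv2.imwrite("pics/s3.png",cv2.resize(f["img"][100:260,330:490],(600,600)))
E
```

```text
clock: 9.68
tcp_pos: [0.5425, -0.2671, 0.0814]
orientation: [-3.114, -0.412, -0.001]
contact_force: [-0.0, 0.1, 0.8]
grip_width: 0.0
gripper_force: 0.4
t 9.68 tcp box mm [ -4.7 -34.1  81.4] rot to aligned (tool) [-0.001 -0.    -0.001] F [-0.   0.1  0.8] w 0.0 gf 0.4 j7 -0.48
clock: 10.05
tcp_pos: [0.5413, -0.2646, 0.0811]
orientation: [3.114, 0.41, -0.0]
contact_force: [1.3, -2.6, -0.5]
grip_width: 0.0001
gripper_force: 1.1
t 10.05 tcp box mm [ -5.3 -31.5  81.1] rot to aligned (tool) [ 0.     0.    -0.002] F [ 1.3 -2.6 -0.5] w 0.0001 gf 1.1 j7 -0.48
```

View pics/s3.png

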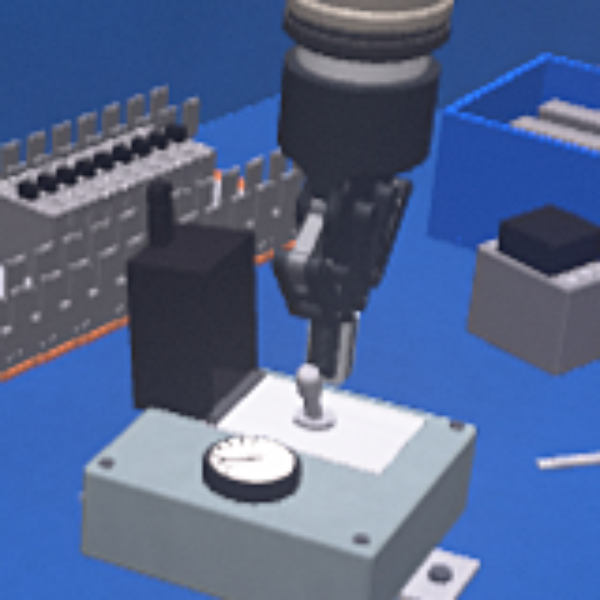

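The toggle tip is at crop (308,372), touching the finger, and it seems only partly over. I keep pushing until the force rises at the stop.

```bash
python3 -m handwheel '[{"dp":[0,-0.003,0],"delta_rot":[0,0,0]},{"dp":[0,-0.006,0],"delta_rot":[0,0,0]},{"dp":[0,-0.006,0],"delta_rot":[0,0,0]}]'
python3 - <<'E'
from h import *
from bench import vision
where(); f=vision.grab_frame("side"); P=np.array(POSE)
for q in (0,.3,.5,.7,.9):
    a=q-.45; print(q,proj(f,w(POSE,[[-4,-27.5+42*np.sin(a),57+42*np.cos(a)],[-4,-27.5,57]])).round(1).tolist())
print("seen before",330+308*160/600,100+368*160/600, 330+314*160/600,100+420*160/600)
E
```

```text
clock: 10.48
tcp_pos: [0.5407, -0.2635, 0.0825]
orientation: [3.107, 0.405, 0.005]
contact_force: [3.8, -12.6, -0.8]
grip_width: -0.0
gripper_force: 5.4
t 10.47 tcp box mm [ -5.5 -30.2  82.5] rot to aligned (tool) [ 0.009 -0.002 -0.005] F [  3.8 -12.6  -0.8] w -0.0 gf 5.4 j7 -0.49
0 [[419.5, 190.9], [413.9, 211.5]]
0.3 [[417.2, 191.6], [413.9, 211.5]]
0.5 [[415.5, 193.1], [413.9, 211.5]]
0.7 [[413.8, 195.4], [413.9, 211.5]]
0.9 [[412.0, 198.3], [413.9, 211.5]]
seen before 412.1333333333333 198.13333333333333 413.73333333333335 212.0
```

The 13 N reading is the stop, and the tip pixel (412,198) matches 0.9 rad. I retreat and go back above the tab.

```bash
python3 -m handwheel '[{"dp":[0,0.015,0],"delta_rot":[0,0,0]},{"dp":[0,0.03,0],"delta_rot":[0,0,0]},{"dp":[0,0.03,-0.05],"delta_rot":[0,0,0]},{"dp":[0,0.03,-0.1],"delta_rot":[0,0,0]},{"dp":[0,0.03,-0.13],"delta_rot":[0,0,0]},{"dp":[0.04,0.015,-0.13],"delta_rot":[0,0,0]},{"dp":[0.08,0.003,-0.13],"delta_rot":[0,0,0]},{"dp":[0.105,0.003,-0.13],"delta_rot":[0,0,0]},{"dp":[0.105,0.003,-0.13],"delta_rot":[0,0,0]},{"dp":[0.105,0.003,-0.13],"delta_rot":[0,0,0]}]' 0.5
python3 - <<'E'
from h import *
from bench import vision; import cv2
where()
f=vision.grab_frame("side")
cv2.imwrite("pics/s4.png",cv2.resize(f["img"][100:260,330:490],(600,600)))
E
```

```text
clock: 11.78
tcp_pos: [0.6405, -0.2352, 0.2108]
orientation: [-3.115, -0.408, 0.003]
contact_force: [-0.5, -0.2, 0.1]
grip_width: 0.0424
gripper_force: 0.0
t 11.78 tcp box mm [ 98.2 -29.  210.8] rot to aligned (tool) [-0.001  0.002 -0.004] F [-0.5 -0.2  0.1] w 0.0424 gf 0.0 j7 -0.68
```

View pics/s4.png

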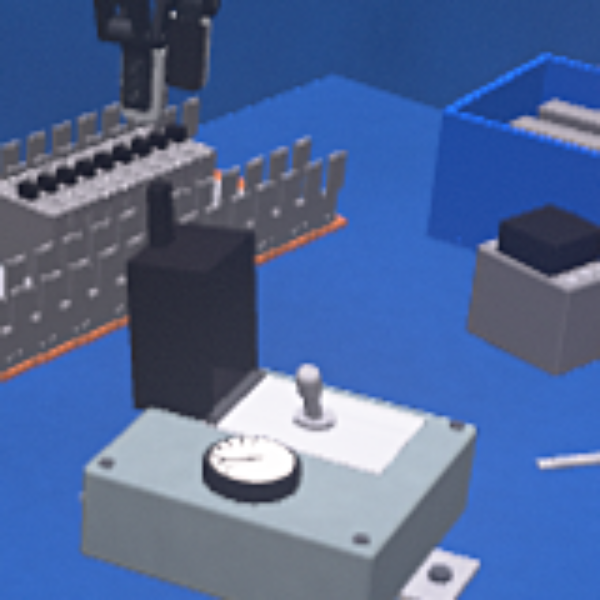

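The toggle is still over, with its tip at crop (308,370). The open fingers straddle the tab line, so I re-pinch.

```bash
python3 -m handwheel '[{"dp":[0.002,-0.002,0.035],"delta_rot":[0,0,0]},{"dp":[0.002,-0.002,0.074],"delta_rot":[0,0,0]},{"dp":[0.002,-0.002,0.074],"delta_rot":[0,0,0]},{"dp":[0.002,-0.002,0.074],"delta_rot":[0,0,0]}]'
python3 -m handwheel '[{"dp":[0,0,0],"delta_rot":[0,0,0]},{"dp":[0,0,0],"delta_rot":[0,0,0]},{"dp":[0,0,0],"delta_rot":[0,0,0]},{"dp":[0,0,0],"delta_rot":[0,0,0]},{"dp":[0,0,0],"delta_rot":[0,0,0]},{"dp":[0,0,0],"delta_rot":[0,0,0]}]' 0 25
python3 -c "
from h import *;where()
L=[[-66,0,96]];p0=hinge(L,1.75)
for t in np.r_[np.arange(1.6,.05,-.1),0.03]: print(round(t,2),((hinge(L,t)-p0)[0]*[1,1,-1]/1000).round(3))"
```

```text
clock: 12.32
tcp_pos: [0.6424, -0.2328, 0.1378]
orientation: [-3.115, -0.408, 0.001]
contact_force: [-0.3, -0.3, -1.1]
grip_width: 0.0429
gripper_force: 0.0
clock: 13.08
tcp_pos: [0.6437, -0.2325, 0.1378]
orientation: [3.114, 0.41, 0.001]
contact_force: [1.0, -3.6, 4.7]
grip_width: 0.0138
gripper_force: 28.1
t 13.07 tcp box mm [102.  -27.2 137.8] rot to aligned (tool) [ 0.001 -0.001 -0.003] F [ 1.  -3.6  4.7] w 0.0138 gf 28.1 j7 -0.64
1.6 [-0.015  0.    -0.008]
1.5 [-0.026  0.    -0.011]
1.4 [-0.038  0.    -0.014]
1.3 [-0.049  0.    -0.016]
1.2 [-0.06   0.    -0.016]
1.1 [-0.072  0.    -0.015]
1.0 [-0.083  0.    -0.013]
0.9 [-0.094  0.    -0.01 ]
0.8 [-0.105  0.    -0.006]
0.7 [-0.115  0.    -0.001]
0.6 [-0.125  0.     0.005]
0.5 [-0.134  0.     0.012]
0.4 [-0.143  0.     0.02 ]
0.3 [-0.15   0.     0.029]
0.2 [-0.157  0.     0.038]
0.1 [-0.162  0.     0.049]
0.03 [-0.165  0.     0.056]
```

```bash
python3 -m handwheel '[{"dp":[-0.015,0,-0.008],"delta_rot":[0,0,0]},{"dp":[-0.026,0,-0.011],"delta_rot":[0,0,0]},{"dp":[-0.038,0,-0.014],"delta_rot":[0,0,0]},{"dp":[-0.049,0,-0.016],"delta_rot":[0,0,0]},{"dp":[-0.060,0,-0.016],"delta_rot":[0,0,0]},{"dp":[-0.072,0,-0.015],"delta_rot":[0,0,0]},{"dp":[-0.083,0,-0.013],"delta_rot":[0,0,0]},{"dp":[-0.094,0,-0.010],"delta_rot":[0,0,0]},{"dp":[-0.105,0,-0.006],"delta_rot":[0,0,0]},{"dp":[-0.115,0,-0.001],"delta_rot":[0,0,0]},{"dp":[-0.125,0,0.005],"delta_rot":[0,0,0]},{"dp":[-0.125,0,0.005],"delta_rot":[0,0,0]}]'
python3 -c "from h import *;where()"
python3 -m handwheel '[{"dp":[-0.009,0,0.007],"delta_rot":[0,0,0]},{"dp":[-0.018,0,0.015],"delta_rot":[0,0,0]},{"dp":[-0.025,0,0.024],"delta_rot":[0,0,0]},{"dp":[-0.032,0,0.033],"delta_rot":[0,0,0]},{"dp":[-0.037,0,0.044],"delta_rot":[0,0,0]},{"dp":[-0.040,0,0.052],"delta_rot":[0,0,0]},{"dp":[-0.040,0,0.053],"delta_rot":[0,0,0]},{"dp":[-0.040,0,0.053],"delta_rot":[0,0,0]}]'
python3 -c "from h import *;where()"
```

```text
clock: 14.58
tcp_pos: [0.523, -0.2656, 0.1324]
orientation: [3.112, 0.408, 0.003]
contact_force: [3.0, -6.1, -0.2]
grip_width: 0.0134
gripper_force: 25.1
t 14.57 tcp box mm [-23.3 -27.6 132.4] rot to aligned (tool) [ 0.003 -0.001 -0.003] F [ 3.  -6.1 -0.2] w 0.0134 gf 25.1 j7 -0.52
clock: 15.58
tcp_pos: [0.4832, -0.2766, 0.0795]
orientation: [3.112, 0.407, -0.0]
contact_force: [-1.8, -6.3, 2.3]
grip_width: 0.0135
gripper_force: 25.5
t 15.57 tcp box mm [-64.5 -27.9  79.5] rot to aligned (tool) [ 0.003  0.001 -0.004] F [-1.8 -6.3  2.3] w 0.0135 gf 25.5 j7 -0.42
```

Back near the original closed height (79.1 mm when first gripped). I release, rise and check.

```bash
python3 -m handwheel '[{"dp":[0,0,0],"delta_rot":[0,0,0]},{"dp":[0,0,0],"delta_rot":[0,0,0]},{"dp":[0,0,0],"delta_rot":[0,0,0]},{"dp":[0,0,-0.02],"delta_rot":[0,0,0]},{"dp":[0,0,-0.06],"delta_rot":[0,0,0]},{"dp":[0,0,-0.12],"delta_rot":[0,0,0]},{"dp":[0,0,-0.16],"delta_rot":[0,0,0]},{"dp":[0,0,-0.16],"delta_rot":[0,0,0]}]' 0.45
python3 - <<'E'
from h import *
from bench import vision; import cv2
where()
f=vision.grab_frame("side")
a=cv2.resize(cv2.imread("pics/side0.png")[165:285,340:470],(390,360)); b=cv2.resize(f["img"][165:285,340:470],(390,360))
cv2.imwrite("pics/s5.png",np.hstack([a,b]))
E
```

```text
clock: 16.58
tcp_pos: [0.4856, -0.2759, 0.2436]
orientation: [3.112, 0.409, 0.011]
contact_force: [-0.3, 0.1, 0.3]
grip_width: 0.0384
gripper_force: 0.0
t 16.57 tcp box mm [-62.  -27.8 243.6] rot to aligned (tool) [ 0.003 -0.006 -0.003] F [-0.3  0.1  0.3] w 0.0384 gf 0.0 j7 -0.59
```

View pics/s5.png

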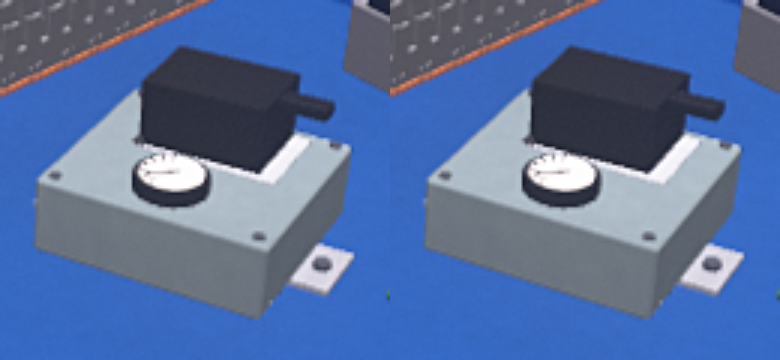

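The cover sits as it did at the start (left: before, right: now), with the tab at (320,106) versus (710,106) in the pair. It is shut and the gripper is clear.

```bash
python3 -c "from bench import r;print(r.hand_in())"
```

```text
the job is handed in; nothing more can be done
None
```

I lifted the supply box's cover, flipped the toggle to its on-side stop, closed the cover again and handed the job in at about 17 s; the look-alike box was never touched, and no verdict came back.

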